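Make room in the bar tray

ROBOT

A 7-joint arm with a two-finger parallel gripper is mounted at the origin on the work surface. World frame = base frame: x ahead of the robot, y to its left, z up, the work surface at z = 0. Lengths are in m, angles in rad, forces in N, time in s.
With the tool pointing down it reaches from about 0.425 to 0.875 m from the base axis. Payload 8.4 kg.
Tool frame: the origin (TCP) lies at the very end of the fingers, on their centre line; the grasp point (between the pads) lies 19 mm behind it; x points along the fingers, y is the direction in which the jaws open and shut, and the axes are right-handed (so a half turn about x gives the same grasp; the last joint's range is limited). The gripper opens to 87 mm and grips with 3 to 60 N. Pads are 19 mm wide; open, the fingers measure 117 mm over their backs; the gripper's body (75 mm by 190 mm) begins 51 mm behind the grasp point.
Start: joints at [-1.214, 0.333, 0.04, 1.465, -0.013, 1.343, -0.059], TCP at [0.286, 0.584, 0.223] pointing down, gripper open.
Joint ranges: [-2.58, 2.58], [-0.38, 2.09], [-1.3, 1.39], [0.25, 2.4], [-1.5, 4.64], [0.08, 2.09], [-2.65, 2.65]. Speed limits (rad/s): [2.22, 2.22, 2.79, 2.79, 3.14, 3.14, 3.14].

INTERFACE

Orientations are given as [roll, pitch, yaw] about the fixed x, y, z axes, in that order (R = Rz(yaw) Ry(pitch) Rx(roll)).
In Python, from cell import * gives the robot as it stands.
- The arm moves only by the shell command python3 -m pendant 'ROWS' [FORCE]. ROWS is a JSON object of lists of equal length, an entry for each row: "hand": the closure, from -1 (fully open) to 1 (shut); "translation": the shift along the tool's x, y, z in cm, a list of three; "twist": the turn, a rotation vector about the tool's x, y, z in degrees, a list of three. In form: {"hand": [hand, ...], "translation": [[dx, dy, dz], ...], "twist": [[rx, ry, rz], ...]}. A call has 1 to 10 rows; each row is the pose to reach, as a shift and turn from the pose commanded when the call began, along the tool's axes at that moment; what a row does not reach only later rows make up. A row lasts 1/8 s, in which the tool goes at most 62.5 mm and 10.7 degrees, less where a joint would pass 70% of its speed; a pose out of reach is approached as far as the arm can. A call with a gripper value outside its range is refused whole. The fingers move at their own pace and stop on an object; FORCE is the grip in N (left out, the last holds). Time passes only in rows, so rows that repeat a pose let the fingers close. It gives the time, the measured TCP pose, the force and the opening at its end, in the units of the state.
- read_state(): the state, without advancing time (a new reading comes with each control period).
- get_image(name): name is "scene" or "top" or "wrist"; returns a dict with "color" (384x512x3 uint8, blue, green, red), "mtx" (3x3 intrinsics, pixels), "k1" (the pictures are not rectified: a ray, as slopes to the right and down, at radius r is drawn at 1 + k1 r^2 times it, then the intrinsics apply), "R" (3x3) and "t" (3): a world point X has camera coordinates R X + t; the wrist camera has in their place "hand_eye" (4x4, takes a point from camera to tool coordinates, whose origin is the TCP and whose axes are the tool frame's). Camera axes: x right, y down, z forward; pixel columns grow to the right and rows downward; lengths in m; the calibration is good to about 2 mm. A picture is of the moment at which its call begins: read the wrist's pose just before it. There is no depth.
- sign_off(): hands the job in, once; it reports no verdict.
The state is a dict: "time": time; "qpos": joint angles; "dq": joint speeds; "joint_torque": joint torques, N m; "tool_pos": TCP position; "eef_rot": TCP orientation; "ft_force": force on the tool from outside, world axes, zero at the start; "torque": the same for the moment, N m; "finger_gap": opening from 0.0 (shut) to 1.0 (fully open).
Only numpy, scipy, OpenCV 4.12 (cv2) and the standard library are available. Lean on these libraries where they do the work, as an engineer would, in place of code of your own. Each camera call takes 0.05 s, during which the arm holds its last target.

TASK

Slide the white divider of the blue tray towards the short silver bar, far enough that the long silver bar will fit lengthwise in the other compartment while the short one still lies flat in its own. Then lay the long silver bar, which is on the table, flat and lengthwise in that emptier compartment; set it down rather than dropping it, and let go.

Things in the scene. Friction and masses are not known exactly. Their poses are not given: they have to be found in the camera images.
- tray: Blue open tray, fixed to the table, 302 long x 142 wide x 32 mm high; walls and floor 6 mm thick, so 290 x 130 mm inside and the inner floor 6 mm above the table. Origin at the centre of its underside, on the table; x runs along its length towards the end where the short bar lies, y across, z up. One sliding divider splits it into two compartments: the short bar is in the +x one, the -x one is empty.
- divider_grip (a point): Middle of the yellow tab on the tray's white divider, 62 mm above the table; tray axes. Tab 12 mm thick (x), 50 wide (y), 36 to 81 mm above the table. Below it the divider plate, 8 mm thick, centred on the same x, spans the tray; its white top rail is 18 mm wide (x), top 37 mm above the table. Slides along tray x only, from -90 to +70 mm in the tray frame, about 3 N friction; stays where left.
- long_bar_center (a point): Centre of the long silver-coloured cast bar, 150 x 30 x 26 mm (x along its length, z up), about 0.6 kg, lying loose on the table, centre 13 mm above it. A copper-coloured bar of the same size and a shorter dark crusted bar lie near it and are not wanted.
- short_bar_center (a point): Centre of the short silver-coloured cast bar, 70 x 30 x 26 mm (x along its length, z up), about 0.3 kg, lying loose and flat in the +x compartment of the tray, near that end, roughly lengthwise.
Things that resemble listed ones, but are neither listed nor needed, are in the scene too. What is shaped like the part that bears short_bar_center but purple is not meant.

How it is judged:
On the way:
1. the divider has been slid towards the short bar, leaving at least 151 mm clear on the other side, while the long bar is still out of that compartment (x of divider_grip in the frame of tray above 0.01 m and (z of long_bar_center in the frame of tray above 0.03 m or horizontal distance between long_bar_center and tray above 0.16 m)), for 0.2 s.
At the end, for the whole second after the job is handed in: The long silver bar lies at rest flat on the tray's floor (height within 5 mm, tilt under 7 degrees), along the tray within 15 degrees, wholly in the compartment on the -x side of the divider; the short silver bar lies flat on the tray's floor on the +x side of the divider (z of long_bar_center in the frame of tray between 0.014 and 0.024 m and angle between each of long_bar_center, short_bar_center's own z axis and vertical below 0.12 rad and angle between the x axis of long_bar_center and the x axis of tray, either way round below 0.26 rad and x of long_bar_center in the frame of divider_grip below -0.07 m and x of long_bar_center in the frame of tray above -0.08 m and y of long_bar_center in the frame of tray between -0.06 and 0.06 m and z of short_bar_center in the frame of tray between 0.014 and 0.024 m and x of short_bar_center in the frame of divider_grip above 0.015 m and x of short_bar_center in the frame of tray below 0.14 m and y of short_bar_center in the frame of tray between -0.06 and 0.06 m and linear speed of long_bar below 0.03 m/s); the robot touches nothing.
It fails at once if the long bar is dropped into the tray (it moves faster than 0.9 m/s above or in it) (linear speed of long_bar above 0.9 m/s and horizontal distance between long_bar_center and tray below 0.16 m).
It also fails if it takes over 51 s, if anything falls off the work surface, if the arm or the gripper's body presses on something with over 40 N, if the wrist force passes 120 N, or if a joint passes its speed limit or range.

## Working session

There is one attempt and no reset: what is moved stays moved. The work goes in short steps, Python scripts to look and compute and a shell command to move; the robot and the scene stay as the last step left them, time stands still between calls to the robot, and variables do not carry over. Pictures are saved under pics/ and viewed, and the job is handed in when it is done.

```bash
mkdir -p pics; ls
python3 - <<'E'
from cell import *
import cv2,numpy as np
s=read_state();print({k:np.round(v,4).tolist() for k,v in s.items()})
for n in ("top","scene"):
    d=get_image(n);cv2.imwrite(f"pics/{n}0.png",d["color"]);print(n,d["mtx"],d["k1"],d.get("R"),d.get("t"))
E
```

```text
pics
{'time': 0.0, 'qpos': [-1.2142, 0.3339, 0.0399, 1.4663, -0.0134, 1.3433, -0.0585], 'dq': [-0.0015, -0.0009, -0.0009, -0.0007, 0.0016, -0.0001, -0.0001], 'joint_torque': [-0.0005, -65.6339, 1.3353, -40.3815, -0.0596, 0.0444, 0.0002], 'tool_pos': [0.2859, 0.5832, 0.2217], 'eef_rot': [-1.5133, 1.5692, -1.9691], 'ft_force': [-0.3613, 0.4289, -0.1451], 'torque': [0.0179, 0.0584, 0.06], 'finger_gap': 1.0023}
top [[370.24275858   0.         255.24415221]
 [  0.         370.24275858 191.65912184]
 [  0.           0.           1.        ]] -0.0071681158112856195 [[-0.05650004 -0.99838944  0.00512478]
 [-0.97472098  0.05404783 -0.21678986]
 [ 0.21616373 -0.01724386 -0.97620484]] [0.00652627 0.50496008 1.03834384]
scene [[436.77857801   0.         257.9821286 ]
 [  0.         436.77857801 193.56632165]
 [  0.           0.           1.        ]] -0.1118115233467662 [[ 0.82861285  0.55961153  0.01535164]
 [ 0.48089806 -0.69748822 -0.53126946]
 [-0.28659693  0.44759928 -0.8470638 ]] [-0.41015925 -0.19551659  1.44818568]
```

View pics/top0.png

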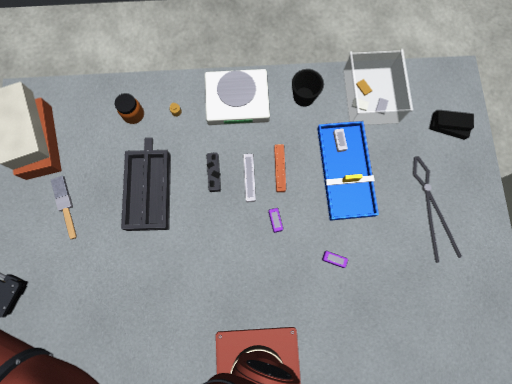

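View pics/scene0.png

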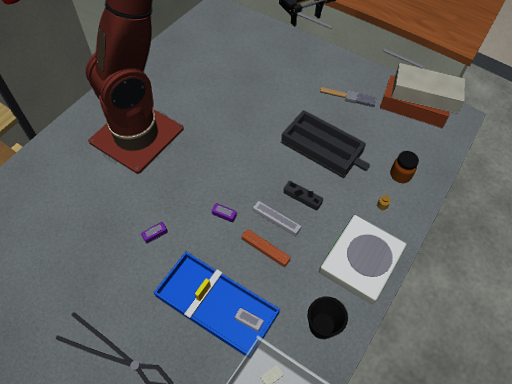

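Top view: the candidates for the long bar are silver (249,177), copper (280,168) and dark crusted (213,172); I choose the silver one. The short silver bar is in the blue tray at (341,139), and the purple ones at (276,219) and (335,259) aren't wanted. The divider tab is at (353,178). Next I'll measure and check crops.

```bash
cat > h.py <<'E'
from cell import *
import cv2,numpy as np
def ray(d,uv,T=None):
    K=d["mtx"];p=np.array([(uv[0]-K[0,2])/K[0,0],(uv[1]-K[1,2])/K[1,1]]);q=p.copy()
    for _ in range(20): q=p/(1+d["k1"]*(q@q))
    v=np.array([*q,1.]); 
    if T is not None: return T[:3,3],T[:3,:3]@v
    return -d["R"].T@d["t"], d["R"].T@v
def onz(d,uv,z,T=None):
    o,v=ray(d,uv,T);return o+v*(z-o[2])/v[2]
def tri(a,b):
    (o1,v1),(o2,v2)=a,b
    A=np.stack([v1,-v2],1);s=np.linalg.lstsq(A,o2-o1,rcond=None)[0]
    p,q=o1+v1*s[0],o2+v2*s[1];return (p+q)/2,np.linalg.norm(p-q)
def rect(m):
    c=max(cv2.findContours(m.astype(np.uint8),cv2.RETR_EXTERNAL,cv2.CHAIN_APPROX_NONE)[0],key=cv2.contourArea)
    return c,cv2.minAreaRect(c)
E
python3 - <<'E'
from h import *
for n in ("top","scene"):
    d=get_image(n);im=d["color"];h=cv2.cvtColor(im,cv2.COLOR_BGR2HSV)
    blue=cv2.inRange(h,(100,150,60),(125,255,255))
    yel=cv2.inRange(h,(22,120,120),(35,255,255))
    x0,y0,x1,y1=(190,110,390,235) if n=="top" else (145,180,345,360)
    crop=cv2.resize(im[y0:y1,x0:x1],None,fx=4 if n=="top" else 3.3,fy=4 if n=="top" else 3.3,interpolation=cv2.INTER_CUBIC);cv2.imwrite(f"pics/{n}c.png",crop)
    # tray
    num,l,st,ce=cv2.connectedComponentsWithStats(blue)
    print(n,"blue",[s.tolist() for s in st[1:] if s[4]>60])
    bl=cv2.morphologyEx(blue,cv2.MORPH_CLOSE,np.ones((25,25)))
    c,r=rect(bl);hull=cv2.convexHull(c);ap=cv2.approxPolyN(hull,4) ;print("quad",ap.reshape(-1,2).tolist())
    print([np.round(onz(d,p,.032),4).tolist() for p in ap.reshape(-1,2)])
    l2=cv2.findContours(yel,0,1)[0];
    for c in l2:
        if cv2.contourArea(c)>15: r=cv2.minAreaRect(c);print("yel",r,np.round(onz(d,r[0],.08),4))
E
```

```text
top blue [[318, 122, 54, 57, 2252], [325, 182, 53, 38, 1662]]
quad [[378, 215], [330, 220], [317, 124], [362, 121]]
[[0.4182, -0.3839, 0.032], [0.4113, -0.2391, 0.032], [0.717, -0.2288, 0.032], [0.7194, -0.3719, 0.032]]
yel ((353.0, 177.0), (4.0, 16.0), 90.0) [ 0.527  -0.3085  0.08  ]
scene blue [[154, 252, 62, 64, 1829], [189, 274, 91, 81, 3504]]
quad [[281, 309], [249, 358], [152, 293], [185, 251]]
[[0.7219, -0.2313, 0.032], [0.7238, -0.3787, 0.032], [0.4213, -0.3868, 0.032], [0.4169, -0.2432, 0.032]]
yel ((201.52003479003906, 287.1400451660156), (4.200000286102295, 19.600000381469727), 36.869895935058594) [ 0.5324 -0.3109  0.08  ]
```

Run:
```python
import cv2
for n in("topc","scenec"): print(cv2.imread(f"pics/{n}.png").shape)
```

```text
(500, 800, 3)
(594, 660, 3)
```

View pics/topc.png

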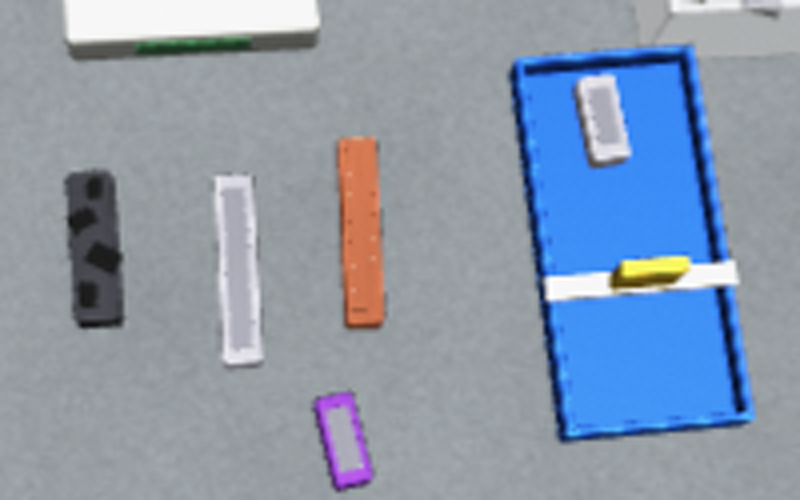

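View pics/scenec.png

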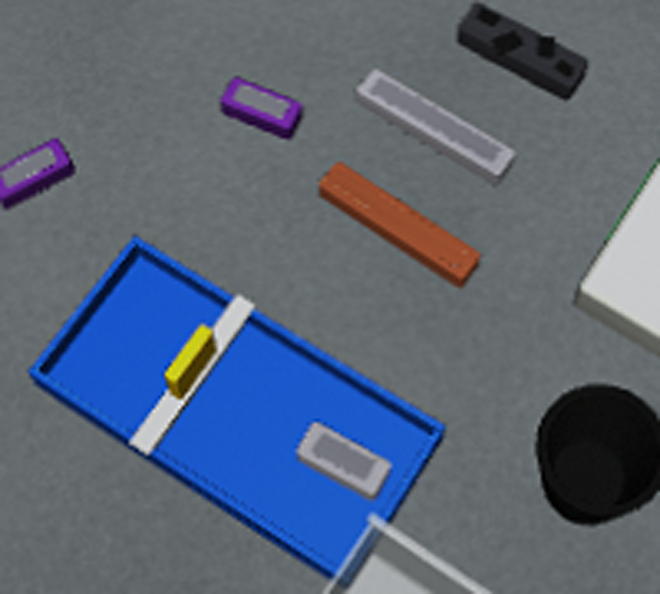

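```bash
cat >> h.py <<'E'
from scipy.spatial.transform import Rotation as Ro
def rot(s=None): 
    s=s or read_state(); return Ro.from_euler("xyz",s["eef_rot"]).as_matrix()
E
python3 - <<'E'
from h import *
R=rot();print("tool axes cols",np.round(R,3))
a,b=get_image("top"),get_image("scene")
def t(c): return np.array(c)/4+[190,110]-.375
def s(c): return np.array(c)/3.3+[145,180]-.35
def m(name,z,T,S):
    A=[onz(a,t(c),z)[:2] for c in T];B=[onz(b,s(c),z)[:2] for c in S]
    for n,P in(("top",A),("sc",B)):
        P=np.array(P);c=P.mean(0);ax=(P[0]+P[1]-P[2]-P[3])/2;print(name,n,"c",np.round(c,4),"len",np.round(np.linalg.norm(ax),4),"yaw",np.round(np.degrees(np.arctan2(ax[1],ax[0])),2))
# order: far-x left, far-x right, near right, near left
m("tray",.032,[(513,60),(692,46),(752,418),(562,439)],[(443,428),(340,582),(30,374),(136,237)])
m("long",.026,[(215,177),(252,175),(262,363),(223,367)],[(515,154),(497,182),(356,91),(374,70)])
m("short",.032,[(576,79),(612,75),(629,159),(593,166)],[(391,466),(375,497),(298,453),(313,423)])
m("tab",.081,[(613,268),(688,257),(688,264),(613,273)],[(208,325),(166,373),(166,377),(205,325)])
m("rail",.037,[(545,278),(736,262),(738,283),(547,300)],[(255,301),(149,455),(130,443),(238,295)])
E
```

```text
tool axes cols [[-0.     0.44   0.898]
 [-0.001  0.898 -0.44 ]
 [-1.    -0.001  0.   ]]
tray top c [ 0.5669 -0.307 ] len 0.2999 yaw 1.69
tray sc c [ 0.5703 -0.3097] len 0.2958 yaw 1.5
long top c [ 0.5583 -0.0061] len 0.1497 yaw -0.39
long sc c [ 0.5641 -0.0085] len 0.1493 yaw -1.38
short top c [ 0.6616 -0.2965] len 0.0712 yaw 4.63
short sc c [ 0.6685 -0.2989] len 0.0686 yaw 4.67
tab top c [ 0.5299 -0.3064] len 0.0045 yaw -6.56
tab sc c [ 0.5296 -0.3086] len 0.0019 yaw 90.74
rail top c [ 0.5295 -0.3111] len 0.0168 yaw -1.24
rail sc c [ 0.5323 -0.3091] len 0.0163 yaw 8.14
```

```bash
python3 -m pendant '{"hand":[-1,-1,-1,-1,-1,-1,-1,-1,-1,-1],"translation":[[0,-4,5],[0,-8.2,10],[0,-12.3,15.2],[0,-16.4,20.3],[0,-20.4,25.3],[0,-24.5,30.4],[0,-28.6,35.5],[0,-32.7,40.5],[0,-36.8,45.6],[0,-40.9,50.7]],"twist":[[-3,0,0],[-6,0,0],[-9,0,0],[-12,0,0],[-15,0,0],[-18,0,0],[-20,0,0],[-22,0,0],[-24,0,0],[-27,0,0]]}'
python3 - <<'E'
from h import *
s=read_state();print(s["time"],s["tool_pos"],s["qpos"],np.round(rot(s),3))
E
```

```text
time: 1.55
tool_pos: [0.5507, 0.0153, 0.2229]
eef_rot: [0.483, 1.57, 0.5]
ft_force: [0.4, 0.7, 1.0]
finger_gap: 0.999
1.55 [0.55072511 0.01533216 0.22291157] [-0.53759559  0.13081521  0.47430568  1.72973234 -0.06236319  1.2950075
  1.53824605] [[ 0.001 -0.017  1.   ]
 [ 0.     1.     0.017]
 [-1.     0.     0.001]]
```

```bash
python3 -m pendant '{"hand":[-1,-1],"translation":[[0,0,0],[0,0,0]],"twist":[[0,0,0],[0,0,0]]}'
python3 - <<'E'
from h import *
s=read_state();d=get_image("wrist");cv2.imwrite("pics/w1.png",d["color"]);print(s["qpos"])
np.savez("w1.npz",color=d["color"],mtx=d["mtx"],k1=d["k1"],he=d["hand_eye"],R=rot(s),p=s["tool_pos"]);print(s["tool_pos"],np.round(rot(s),4))
E
```

```text
time: 1.8
tool_pos: [0.55, 0.0173, 0.2224]
eef_rot: [2.552, 1.57, 2.567]
ft_force: [-0.4, 1.6, 0.2]
finger_gap: 0.997
[-0.53944325  0.13057783  0.47196424  1.73081742 -0.06181468  1.29516545
  1.53151581]
[0.55001849 0.01734347 0.22242631] [[-3.000e-04 -1.480e-02  9.999e-01]
 [ 2.000e-04  9.999e-01  1.480e-02]
 [-1.000e+00  2.000e-04 -3.000e-04]]
```

View pics/w1.png

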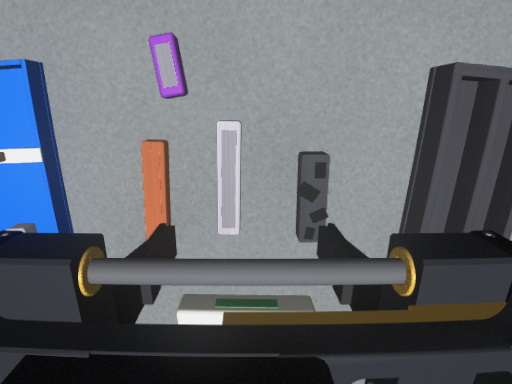

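Wrist view: the silver bar runs from (229,122) to (229,234), with copper at (155,190) and crusted at (313,196). That matches the choice.

Run:
```python
from h import *
w=np.load("w1.npz");T=np.eye(4);T[:3,:3]=w["R"];T[:3,3]=w["p"];T=T@w["he"]
im=w["color"];h=cv2.cvtColor(im,cv2.COLOR_BGR2HSV)
m=(h[...,1]<40)&(h[...,2]>140);m[:100]=0;m[245:]=0;m[:,:200]=0;m[:,260:]=0
c,r=rect(m);box=cv2.boxPoints(r);print(r)
d={"mtx":w["mtx"],"k1":float(w["k1"])}
P=np.array([onz(d,p,.026,T)[:2] for p in box]);print(P, P.mean(0))
def L(p):return onz(d,p,.026,T)[:2]
a,b=L((229.5,121.5)),L((229,235));print(a,b,(a+b)/2,np.linalg.norm(a-b),np.degrees(np.arctan2(*(b-a)[::-1])))
```

```text
((229.5, 172.0), (144.0, 59.0), 90.0)
[[ 0.46430145 -0.0381636 ]
 [ 0.46345428  0.03164877]
 [ 0.64999402  0.03650434]
 [ 0.65120681 -0.04367051]] [ 0.55723914 -0.00342025]
[ 0.48882849 -0.00323266] [ 0.63724619 -0.00417553] [ 0.56303734 -0.0037041 ] 0.14842069169138705 -0.3639869690019828
```

```bash
python3 -m pendant '{"hand":[1,1,1,1,1,1,1,1,1,1],"translation":[[0,-5.5,-1.2],[0,-11,-2.4],[0,-16.5,-3.6],[0,-22,-4.8],[0,-27.5,-6],[0,-32.6,-7.1],[4,-32.6,-7.1],[8,-32.6,-7.1],[11,-32.6,-7.1],[11,-32.6,-7.1]],"twist":[[0,0,0],[0,0,0],[-0.4,0,0],[-0.8,0,0],[-0.8,0,0],[-0.8,0,0],[-0.8,0,0],[-0.8,0,0],[-0.8,0,0],[-0.8,0,0]]}' 10
python3 - <<'E'
from h import *
s=read_state();d=get_image("wrist");cv2.imwrite("pics/w2.png",d["color"]);print(s["qpos"])
np.savez("w2.npz",color=d["color"],mtx=d["mtx"],k1=d["k1"],he=d["hand_eye"],R=rot(s),p=s["tool_pos"]);print(s["tool_pos"],np.round(rot(s),4))
cv2.imwrite("pics/t2.png",cv2.resize(get_image("top")["color"][110:235,190:390],None,fx=4,fy=4,interpolation=2))
E
```

```text
time: 3.1
tool_pos: [0.4835, -0.3076, 0.1107]
eef_rot: [2.628, 1.566, 2.66]
ft_force: [0.1, 0.4, 0.7]
finger_gap: 0.02
[-0.0938387   0.31527725  0.69694853  1.81624461 -0.22533039  1.09514527
  2.2861958 ]
[ 0.48346595 -0.30760021  0.11065734] [[-0.0038 -0.0316  0.9995]
 [ 0.002   0.9995  0.0316]
 [-1.      0.0021 -0.0037]]
```

View pics/w2.png

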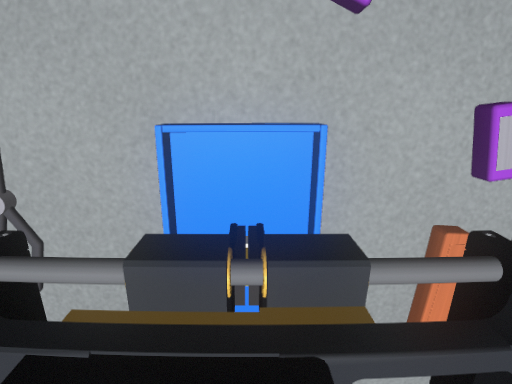

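View pics/t2.png

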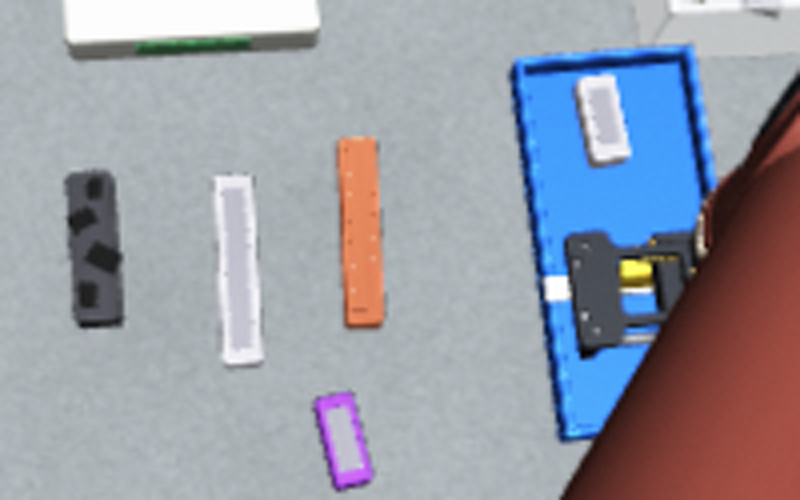

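Run:
```python
from h import *
w=np.load("w2.npz");T=np.eye(4);T[:3,:3]=w["R"];T[:3,3]=w["p"];T=T@w["he"]
d={"mtx":w["mtx"],"k1":float(w["k1"])}
for p in [(155.5,125.5),(326.5,124.5),(317,235),(166.5,235)]: print(onz(d,p,.032,T))
```

```text
[ 0.42218392 -0.38295122  0.032     ]
[ 0.41715615 -0.24367352  0.032     ]
[ 0.51477618 -0.2419637   0.032     ]
[ 0.51888328 -0.3781878   0.032     ]
```

```bash
python3 -m pendant '{"hand":[1,1,1,1,1,1,1,1,1,1],"translation":[[3,0,0],[5.5,0,0],[5.5,0,1],[5.5,0,2],[5.5,0,4],[5.5,0,6],[5.5,0,8],[5.5,0,9],[5.5,0,10],[5.5,0,10]],"twist":[[0,0,0],[0,0,0],[0,0,0],[0,0,0],[0,0,0],[0,0,0],[0,0,0],[0,0,0],[0,0,0],[0,0,0]]}'
python3 - <<'E'
from h import *
cv2.imwrite("pics/s3.png",get_image("scene")["color"])
E
```

```text
time: 4.45
tool_pos: [0.5851, -0.3068, 0.0579]
eef_rot: [-0.315, 1.57, -0.285]
ft_force: [-0.2, -0.2, 0.4]
finger_gap: 0.009
```

View pics/s3.png

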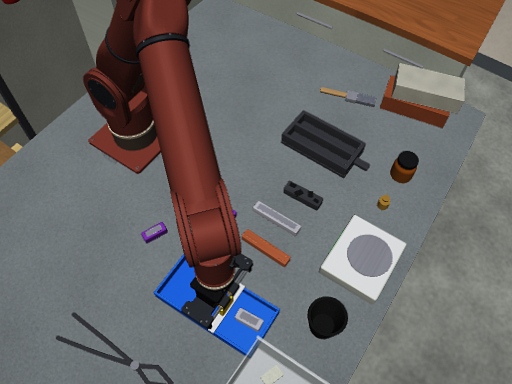

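```bash
python3 -m pendant '{"hand":[1,1,1,-0.4,-0.4,-0.4,-0.4,-0.4,-0.4,-0.4],"translation":[[0,0,-2],[-4,0,-2],[-8,0,-2],[-10,4,-2],[-10,10,-2],[-10,16,-2],[-10,22,-1.4],[-10,27,-1.4],[-10,30.2,-1.4],[-10,30.2,-1.4]],"twist":[[0,0,0],[0,0,0],[0,0,0],[0,0,0],[1,0,0],[2,0,0],[2.3,0,0],[2.3,0,0],[2.3,0,0],[2.3,0,0]]}'
python3 - <<'E'
from h import *
s=read_state();print(s["tool_pos"],np.round(rot(s),4),s["qpos"])
d=get_image("top");im=d["color"];cv2.imwrite("pics/t4.png",cv2.resize(im[110:235,190:390],None,fx=4,fy=4,interpolation=2))
d=get_image("wrist");cv2.imwrite("pics/w4.png",d["color"])
E
```

```text
time: 5.75
tool_pos: [0.561, -0.002, 0.1575]
eef_rot: [1.449, 1.569, 1.443]
ft_force: [-0.3, 0.4, -0.4]
finger_gap: 0.67
[ 0.56103551 -0.00202223  0.15751142] [[ 2.0e-04  5.8e-03  1.0e+00]
 [ 1.6e-03  1.0e+00 -5.8e-03]
 [-1.0e+00  1.6e-03  2.0e-04]] [-0.58613168  0.21492311  0.58729602  1.79487214 -0.13040883  1.16982091
  1.60659237]
```

View pics/t4.png

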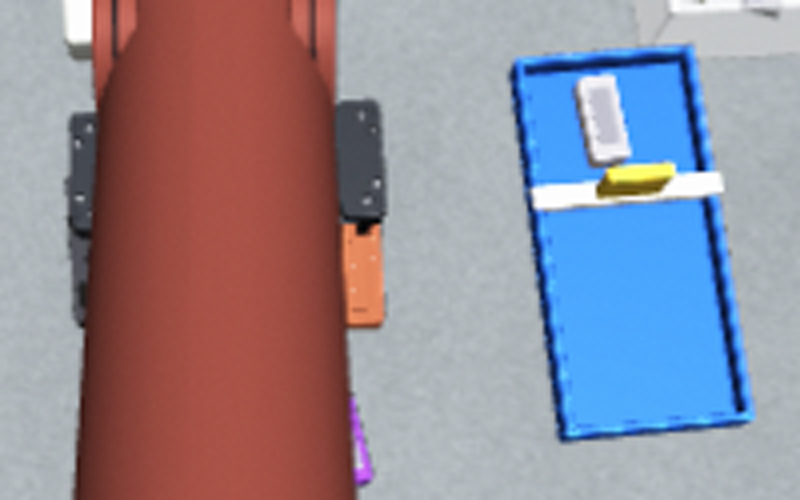

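View pics/w4.png

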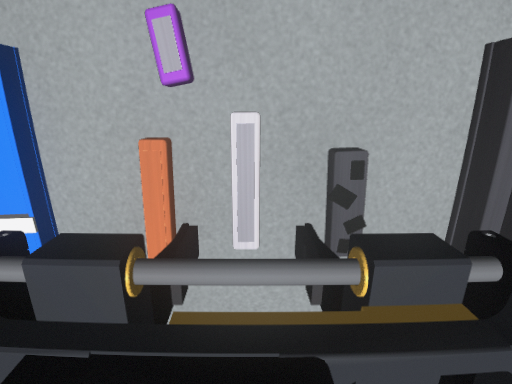

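```bash
python3 -m pendant '{"hand":[-0.4,-0.4,-0.4,-0.4,-0.4,1,1,1,1,1],"translation":[[5,-0.1,0],[10,-0.2,0],[13,-0.2,0],[14.9,-0.2,0],[14.9,-0.2,0],[14.9,-0.2,0],[14.9,-0.2,0],[14.9,-0.2,0],[14.9,-0.2,0],[14.9,-0.2,0]],"twist":[[0,0,0],[0,0,0],[0,0,0],[0,0,0],[0,0,0],[0,0,0],[0,0,0],[0,0,0],[0,0,0],[0,0,0]]}' 40
python3 - <<'E'
from h import *
d=get_image("top")
f=lambda c:np.array(c)/4+[190,110]-.375
c=np.array([0.569,-.308]);y=np.radians(1.8);M=np.array([[np.cos(y),np.sin(y)],[-np.sin(y),np.cos(y)]])
for n,z,P in (("rail",.037,[(530,187),(722,173),(724,193),(533,209)]),("short",.032,[(575,79),(612,75),(629,160),(593,166)]),("tray",.032,[(513,60),(692,46),(752,418),(562,439)])):
    print(n,np.round(M@(np.mean([onz(d,f(p),z)[:2] for p in P],0)-c),4))
cv2.imwrite("pics/w5.png",get_image("wrist")["color"])
E
```

```text
time: 7.1
tool_pos: [0.5616, -0.0067, 0.0091]
eef_rot: [0.952, 1.57, 0.942]
ft_force: [-1.8, 3.9, 5.9]
finger_gap: 0.337
rail [ 0.0323 -0.0012]
short [0.0927 0.0088]
tray [-0.0021  0.0011]
```

View pics/w5.png

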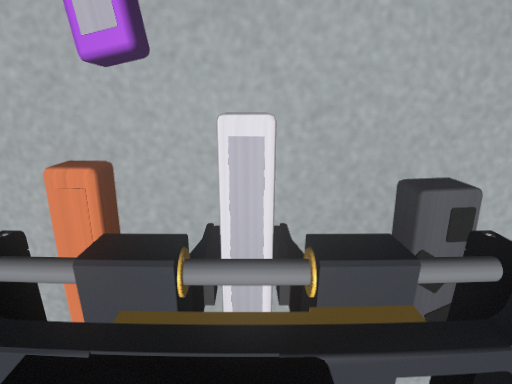

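```bash
python3 -m pendant '{"hand":[1,1,1,1,1,1,1,1,1,1],"translation":[[-2,0,0],[-5,0,0],[-9,0,0],[-9.5,-4,-1],[-9.5,-9,-2],[-9.5,-14,-3],[-9.5,-19,-4],[-9.5,-24,-5],[-9.5,-28.5,-5.3],[-9.5,-30.3,-5.3]],"twist":[[0,0,0],[0,0,0],[0,0,0],[0,0,0],[-0.5,0,0],[-1,0,0],[-1.5,0,0],[-2.3,0,0],[-2.3,0,0],[-2.3,0,0]]}'
python3 -m pendant '{"hand":[1,1],"translation":[[0,0,0],[0,0,0]],"twist":[[0,0,0],[0,0,0]]}'
python3 - <<'E'
from h import *
s=read_state();print(s["tool_pos"],np.round(rot(s),4),s["qpos"],s["ft_force"])
d=get_image("wrist");cv2.imwrite("pics/w6.png",d["color"])
np.savez("w6.npz",color=d["color"],mtx=d["mtx"],k1=d["k1"],he=d["hand_eye"],R=rot(s),p=s["tool_pos"])
cv2.imwrite("pics/s6.png",cv2.resize(get_image("scene")["color"][180:360,145:345],None,fx=3.3,fy=3.3,interpolation=2))
E
```

```text
time: 8.45
tool_pos: [0.5029, -0.3136, 0.1042]
eef_rot: [-2.201, 1.569, -2.176]
ft_force: [0.1, -0.1, -5.5]
finger_gap: 0.342
time: 8.7
tool_pos: [0.5051, -0.3085, 0.1034]
eef_rot: [2.102, 1.57, 2.133]
ft_force: [0.3, 1.1, -5.8]
finger_gap: 0.343
[ 0.50509241 -0.30850519  0.10343983] [[-7.000e-04 -3.060e-02  9.995e-01]
 [ 1.100e-03  9.995e-01  3.060e-02]
 [-1.000e+00  1.100e-03 -6.000e-04]] [-0.1008277   0.36671098  0.7056967   1.7801467  -0.26558013  1.09293705
  2.29719478] [ 0.29223035  1.08917082 -5.84564891]
```

View pics/w6.png

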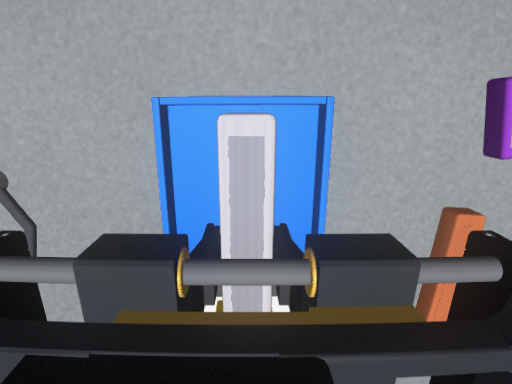

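View pics/s6.png

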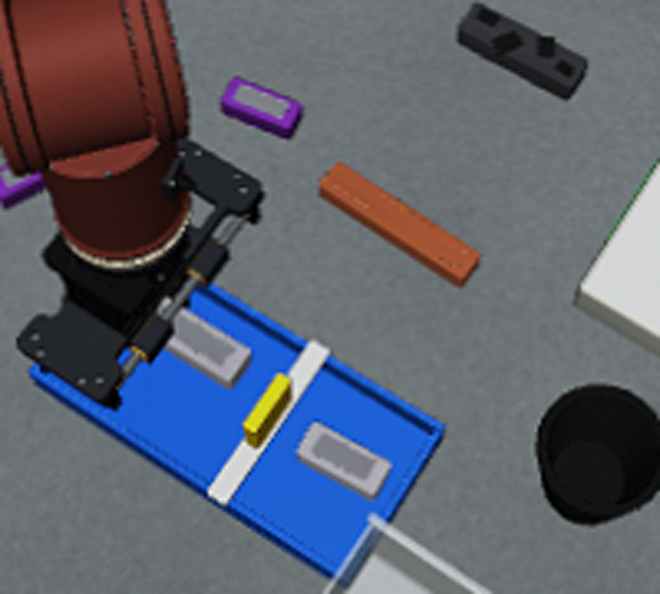

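The bar is gripped level over the empty compartment, with its −x end at wrist (246,115) and the tray rim at row 98. I'll check clearances before lowering.

Run:
```python
from h import *
w=np.load("w6.npz");T=np.eye(4);T[:3,:3]=w["R"];T[:3,3]=w["p"];T=T@w["he"]
d={"mtx":w["mtx"],"k1":float(w["k1"])}
print("bar",onz(d,(219,115),.120,T),onz(d,(275,115),.120,T))
A,B=onz(d,(153,98),.032,T),onz(d,(333,97.5),.032,T);print("tray",A,B,(A+B)/2)
```

```text
bar [ 0.43238143 -0.32354188  0.12      ] [ 0.4315659  -0.29633096  0.12      ]
tray [ 0.42266351 -0.38258112  0.032     ] [ 0.41818295 -0.2435819   0.032     ] [ 0.42042323 -0.31308151  0.032     ]
```

```bash
python3 -m pendant '{"hand":[1,1,1,1,1,1,1,1,1,1],"translation":[[1.5,0,0.5],[3.5,0,0.5],[5,0,0.5],[6.5,0,0.5],[7.5,0,0.5],[8,0,0.5],[8.3,0,0.5],[8.6,0,0.5],[8.7,0,0.5],[8.7,0,0.5]],"twist":[[0,0,0],[0,0,0],[0,0,0],[0,0,0],[0,0,0],[0,0,0],[0,0,0],[0,0,0],[0,0,0],[0,0,0]]}'
python3 -m pendant '{"hand":[1,1],"translation":[[0,0,0],[0,0,0]],"twist":[[0,0,0],[0,0,0]]}'
python3 - <<'E'
from h import *
s=read_state();print(s["tool_pos"],s["ft_force"]);cv2.imwrite("pics/w7.png",get_image("wrist")["color"])
E
```

```text
time: 10.05
tool_pos: [0.5101, -0.3098, 0.0167]
eef_rot: [-0.362, 1.571, -0.333]
ft_force: [-0.4, 0.0, -7.0]
finger_gap: 0.344
time: 10.3
tool_pos: [0.51, -0.3098, 0.0167]
eef_rot: [-0.568, 1.571, -0.538]
ft_force: [0.0, 0.5, -5.8]
finger_gap: 0.339
[ 0.51002875 -0.30984401  0.0166869 ] [ 0.02818915  0.47062792 -5.77467709]
```

View pics/w7.png

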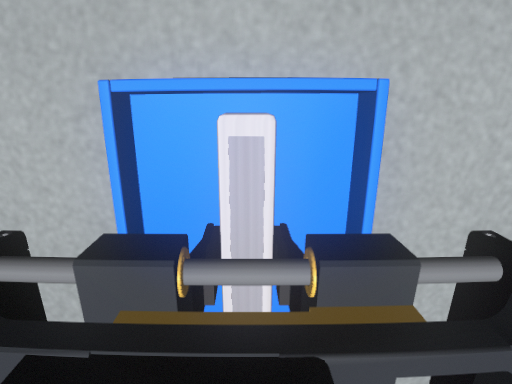

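The bar is inside and still off the floor (the wrist carries 5.8 N), so I'll lower it in small steps.

```bash
python3 -m pendant '{"hand":[1,1,1],"translation":[[0.1,0,0],[0.15,0,0],[0.15,0,0]],"twist":[[0,0,0],[0,0,0],[0,0,0]]}'
```

```text
time: 10.72
tool_pos: [0.5099, -0.3097, 0.0152]
eef_rot: [1.902, 1.571, 1.932]
ft_force: [-1.6, 0.1, -4.2]
finger_gap: 0.34
```

```bash
python3 -m pendant '{"hand":[1,1,1],"translation":[[0.05,0,0],[0.1,0,0],[0.1,0,0]],"twist":[[0,0,0],[0,0,0],[0,0,0]]}'
```

```text
time: 11.1
tool_pos: [0.51, -0.3098, 0.0151]
eef_rot: [1.102, 1.57, 1.132]
ft_force: [-5.9, 3.8, 9.6]
finger_gap: 0.344
```

In contact: the vertical force is now +9.6 N. I'll release and retreat straight up.

```bash
python3 -m pendant '{"hand":[0,-0.3,-0.3,-0.3,-0.3,-0.3,-0.3,-0.3,-0.3],"translation":[[0,0,0],[0,0,0],[0,0,0],[0,0,0],[-2,0,0],[-5,0,0],[-10,0,0],[-15,0,0],[-18,0,0]],"twist":[[0,0,0],[0,0,0],[0,0,0],[0,0,0],[0,0,0],[0,0,0],[0,0,0],[0,0,0],[0,0,0]]}'
python3 -m pendant '{"hand":[-0.3,-0.3,-0.3,-0.3,-0.3,-0.3,-0.3],"translation":[[0,5,0],[0,10,0],[0,15,0],[0,20,0],[0,25,0],[0,28,0],[0,28,0]],"twist":[[0,0,0],[0,0,0],[0,0,0],[0,0,0],[0,0,0],[0,0,0],[0,0,0]]}'
python3 - <<'E'
from h import *
for n,(x0,y0,x1,y1),k in(("top",(190,110,390,235),4),("scene",(145,180,345,360),3.3)):
    cv2.imwrite(f"pics/{n}8.png",cv2.resize(get_image(n)["color"][y0:y1,x0:x1],None,fx=k,fy=k,interpolation=2))
E
```

```text
time: 12.22
tool_pos: [0.5104, -0.3107, 0.1983]
eef_rot: [-0.387, 1.567, -0.359]
ft_force: [0.8, -1.3, 0.1]
finger_gap: 0.654
time: 13.1
tool_pos: [0.5019, -0.0276, 0.1953]
eef_rot: [0.57, 1.569, 0.603]
ft_force: [0.6, -0.1, 0.9]
finger_gap: 0.649
```

View pics/top8.png

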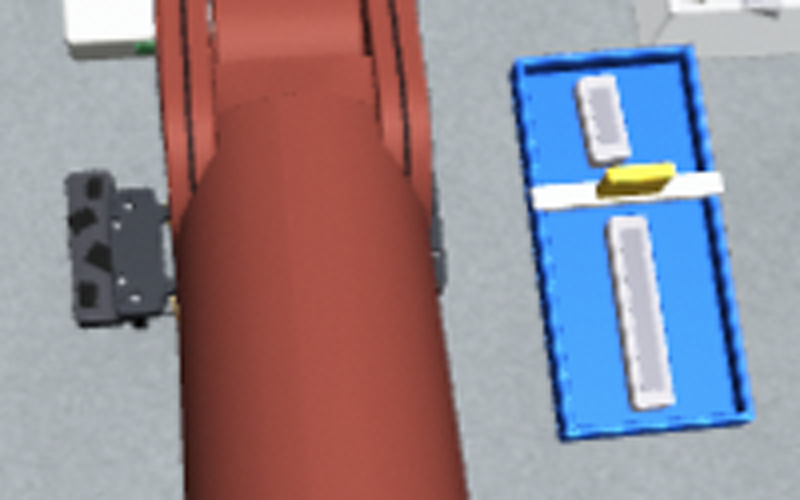

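View pics/scene8.png

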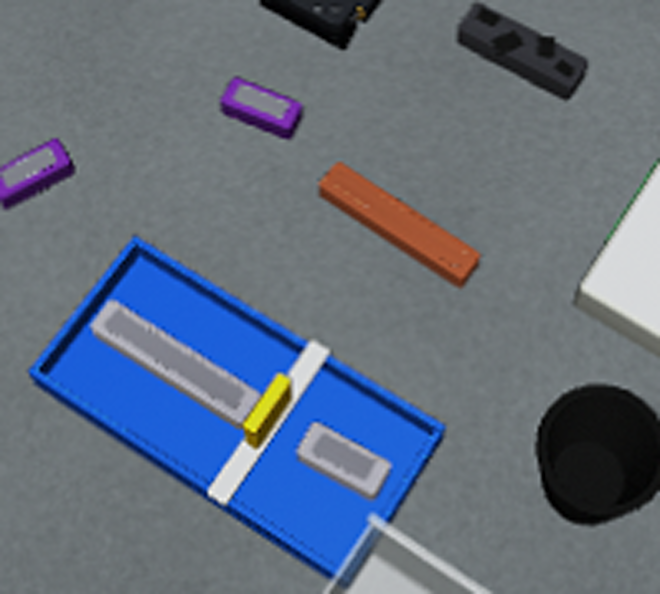

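The top crop shows the long bar flat and lengthwise from (628,217) to (655,405), below the rail at (628,190). The short bar is at (603,120), beyond the divider, and the arm is clear. I'm handing it in.

Run:
```python
from h import *
s=read_state();d=get_image("top")
f=lambda c:np.array(c)/4+[190,110]-.375
P=np.array([onz(d,f(p),.032)[:2] for p in [(608,219),(647,216),(674,402),(633,408)]])
ax=P[0]+P[1]-P[2]-P[3];y=np.radians(1.8);M=np.array([[np.cos(y),np.sin(y)],[-np.sin(y),np.cos(y)]])
print(M@(P.mean(0)-[.569,-.308]),np.linalg.norm(ax)/2,np.degrees(np.arctan2(ax[1],ax[0])),s["ft_force"])
sign_off()
```

```text
[-0.06103413  0.00094348] 0.14643552815228417 1.3285897012307748 [-0.34584377 -1.37628044  0.76969484]
the job is handed in; nothing more can be done
```

I slid the divider to about +0.032 m in the tray frame, then laid the long silver bar in the −x compartment. I lowered it in small steps until the wrist force showed contact, let go, moved the arm clear and signed off at about 13 s. `sign_off()` gives no verdict, so I don't know the official result.

My last checks before signing off:
- **Long bar:** its centre is at tray x ≈ −0.061 and y ≈ 0.001 m, and it is within about 1° of the tray axis. It looks flat in both camera views.
- **Fit:** the centre is about 93 mm from the divider grip, against the 70 mm required.
- **Short bar:** it did not visibly move, and it still lies flat at tray x ≈ 0.093 m, on the +x side of the divider.
- **Robot:** the wrist read 1.6 N in total, close to its no-contact noise, and the arm is clear of everything.
- **Accuracy:** no check failed. The top, scene and wrist cameras disagreed by up to about 6 mm, which is within the clearances. I judged flatness only by eye and from the lowering height, since there is no depth image.

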